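Pack out the vial carrier with spacers and hold the clamp shut

TASK

The block of vials must not rattle in its aluminium carrier: stand spacer plates from the rack upright in the gap between the sprung clamp jaw and the vial block, until pushing the clamp jaw shut squeezes the stack firmly against the vial block instead of running to the end of its travel. Leave spare spacers standing in the rack and the other things on the desk alone. Finish while still holding the clamp pushed against the stack; do not let go, for its spring would open it.

Things in the scene. Friction and masses are not known exactly. Their poses are not given: they have to be found in the camera images.
- carrier: fixed aluminium channel, 68 mm wide (own x) x 240 mm long (own y, from -130 to +110 mm), floor 6 mm thick, rims 30 mm high, 58 mm wide inside. Origin: on the desk under the clear width's middle, 35 mm in +y from the open clamp face. Along +y lie: clamp, gap, vial block, stop bar
- clamp (a joint): travel of the steel clamp jaw along the carrier's +y towards the vial block, m: 0 open (where its spring returns it when let go), 0.022 at its hard end stop. The spring resists with 2.4 N at 0 rising to 5 N at 0.022. The jaw pinches the spacers only if their stack is thick enough to meet it before the end stop
- clamp_face (a point): middle of the clamp jaw's flat face (50 mm wide, top 50 mm above the desk), which looks to the carrier's +y; moves with the jaw
- clamp_handle (a point): point on the upright handle of the clamp jaw, by which it is pushed: a plate 34 mm wide (carrier x), 12 mm thick (carrier y), its top 88 mm above the desk; this point is at its centre, 68 mm above the desk and 45 mm behind (carrier -y) the clamp face. Free space above the low carrier rims behind it
- vial_block: loose white plastic block with four capped vials, 52 mm wide (carrier x) x 56 mm (carrier y) x 42 mm high; vial caps reach 64 mm, 11 mm or more back from the faces. Origin: centre of the underside, axes as the carrier's. It stands on the carrier floor against the stop bar; its face to the gap is 28 mm in -y from its origin. From there to the open clamp face is 42 to 66 mm
- stop: steel stop bar bolted in the carrier behind the vial block, 54 mm (x) x 14 mm (y) x 36 mm high with two bolt heads; origin at the centre of its underside. It cannot move; where it is bolted differs
- rack: fixed white plastic tray, 72 mm wide (own x) x 176 mm long (own y) x 22 mm high, floor 4 mm, with four pockets in a row along y, 42 mm apart, one spacer standing in each
- spacer1: one of four equal grey plastic spacer plates standing upright: lower part 50 mm wide (own x) x 16 mm thick (own y) x 50 mm high, above it a centred grip tab 30 mm wide (x) x 16 mm thick (y), from 50 to 85 mm height. Origin: centre of the underside, z up. About 60 g, starts loose in a pocket of the rack
- spacer2: one of four equal grey plastic spacer plates standing upright: lower part 50 mm wide (own x) x 16 mm thick (own y) x 50 mm high, above it a centred grip tab 30 mm wide (x) x 16 mm thick (y), from 50 to 85 mm height. Origin: centre of the underside, z up. About 60 g, starts loose in a pocket of the rack
- spacer3: one of four equal grey plastic spacer plates standing upright: lower part 50 mm wide (own x) x 16 mm thick (own y) x 50 mm high, above it a centred grip tab 30 mm wide (x) x 16 mm thick (y), from 50 to 85 mm height. Origin: centre of the underside, z up. About 60 g, starts loose in a pocket of the rack
- spacer4: one of four equal grey plastic spacer plates standing upright: lower part 50 mm wide (own x) x 16 mm thick (own y) x 50 mm high, above it a centred grip tab 30 mm wide (x) x 16 mm thick (y), from 50 to 85 mm height. Origin: centre of the underside, z up. About 60 g, starts loose in a pocket of the rack
- gel_bottle: bystander: clear bottle, 52 mm diameter, 130 mm high; origin at the centre of its underside
- mug: bystander: white mug, 76 mm diameter, 90 mm high; origin at the centre of its underside
- tape_roll: bystander: roll of paper tape lying flat, 64 mm diameter, 22 mm high; origin at the centre of its underside
There are look-alikes about, which are no part of the job. Leave any blue look-alike of the spacer4 alone.

How it is judged:
By the outcome, as a careful person would: the job done as asked, in the order asked, and still so for the second after the job is handed in, while the arm keeps its last pose, push and grip.
It also fails if it takes over 72 s, if anything falls off the work surface, if the arm or the gripper's body presses on something with over 40 N, if the wrist force passes 120 N, or if a joint passes its speed limit or range.

ROBOT

A 6-joint arm with a two-finger parallel gripper is mounted at the origin on the work surface. World frame = base frame: x ahead of the robot, y to its left, z up, the work surface at z = 0. Lengths are in m, angles in rad, forces in N, time in s.
With the tool pointing down it reaches from about 0.3 to 0.75 m from the base axis. Payload 8.5 kg.
Tool frame: the origin (TCP) lies midway between the tips of the shut fingers; the grasp point (between the pads) lies 19 mm behind it; x points along the fingers, z is the direction in which the jaws open and shut, and the axes are right-handed (so a half turn about x gives the same grasp; the last joint's range is limited). The gripper opens to 85 mm and grips with 20 to 120 N. Pads are 22 mm wide; open, the fingers measure 114 mm over their backs; the gripper's body (76 mm by 85 mm) begins 54 mm behind the grasp point. The pads swing forward as they close: fully open they stand 13 mm farther back than shut.
Start: joints at [-1.469, 0.381, 1.297, -0, 1.464, -0.215], TCP at [0.171, -0.523, 0.231] pointing down, gripper open.
Joint ranges: [-3.11, 3.11], [-0.89, 2.33], [0.22, 2.48], [-1.42, 4.56], [0.17, 2.85], [-2.88, 2.88]. Speed limits (rad/s): [2.39, 2.39, 3.14, 3.14, 3.14, 3.14].

INTERFACE

Orientations are given as a unit quaternion [w, x, y, z].
In Python, from bench import ctrl gives the robot as it stands. Calls block until the motion is done:
- ctrl.move_ptp(position, orientation): joint-space move of the TCP to a pose.
- ctrl.servo_line(position, attitude=None, vel=0.15, stop_force=None): straight line of the TCP; attitude=None keeps the orientation; vel is the mean speed in m/s. With stop_force (N) it stops when the force on the tool has changed by that much, and returns True; else False.
- ctrl.goto_joints(angles): joint-space move.
- ctrl.gripper_open() and ctrl.gripper_close(grasp_force=None): open the fingers fully, or close them until they stop; grasp_force is the grip in N (None keeps the last).
- ctrl.sleep(seconds).
- ctrl.ik(position, orientation): joint angles nearest the present ones, or None.
- ctrl.sense(): the state.
- ctrl.camera(name): name is "scene" or "top"; returns a dict with "img" (384x512x3 uint8, red, green, blue), "vfov" (degrees; the focal length in pixels is half the picture's height over the tangent of half this angle, whatever the lens; pixels are square), "cx", "cy" (the principal point, pixels), "extrinsics" (4x4, takes a point from world to camera coordinates). Camera axes: x right, y down, z forward; pixel columns grow to the right and rows downward; lengths in m; the calibration is good to about 2 mm. A picture is of the moment at which its call begins. There is no depth.
A pose or a line that the arm cannot do raises ctrl.MotionError and nothing moves.
- ctrl.close_job(): hands the job in, once; it reports no verdict.
Trained networks look in a picture, given as the dict that the camera call returned (one of the last four; its "shot" number tells which), for a name from the list of things; names that differ only in an ending like _2 or _b are one class to them, and where a whole thing is asked for, a point or a joint stands for the part that bears it (a point fixed in the world has none). Each returns a list of dicts, best first, with "confidence" (0 to 1); they miss things now and then, are a little off and sometimes report something else, mostly with a low value. They report only what shows in the picture. A call takes as long as a camera call. They do not tell look-alikes from the thing itself.
- ctrl.spot_in(picture, target): "at" ([column, row] as shares, 0 to 1, of the picture: columns of its width, rows of its height, amid what is visible of it).
- ctrl.landmark_of(picture, target): "at" ([column, row] as shares, 0 to 1, of the picture: columns of its width, rows of its height: a listed point, or the origin of a listed thing).
The state is a dict: "time": time; "joint_positions": joint angles; "qvel": joint speeds; "joint_efforts": joint torques, N m; "tcp_pos": TCP position; "orientation": TCP orientation; "contact_force": force on the tool from outside, world axes, zero at the start; "moment": the same for the moment, N m; "finger_gap": finger opening in m.
Only numpy, scipy, OpenCV 4.12 (cv2) and the standard library are available. Lean on these libraries where they do the work, as an engineer would, in place of code of your own. Each camera call takes 0.05 s, during which the arm holds its last target.

## Working session

There is one attempt and no reset: what is moved stays moved. The work goes in short steps, each a Python script; the robot and the scene stay as the last script left them, time stands still between calls to the robot, and variables do not carry over. Pictures are saved under pics/ and viewed, and the job is handed in when it is done.

```bash
ls; mkdir -p pics; python3 - <<'E'
from bench import ctrl
import cv2
for n in("scene","top"):
    c=ctrl.camera(n); cv2.imwrite(f"pics/{n}0.png",c["img"][:,:,::-1])
    print(n,c["vfov"],c["cx"],c["cy"],c["extrinsics"])
    for t in ["spacer1","clamp_face","clamp_handle","vial_block","stop","rack","carrier"]:
        for f in (ctrl.spot_in,ctrl.landmark_of):
            print(t,f.__name__,[( (round(d["at"][0]*512,1),round(d["at"][1]*384,1)),round(d["confidence"],2)) for d in f(c,t)])
print(ctrl.sense())
E
```

```text
pics
scene 42.46417844623146 258.5696263848755 193.94317106097594 [[ 8.09038387e-01  5.87755618e-01 -4.69936691e-04 -5.17468217e-01]
 [ 3.85107667e-01 -5.30699642e-01 -7.55016540e-01 -1.98718188e-01]
 [-4.44014608e-01  6.10656388e-01 -6.55705577e-01  1.65045468e+00]
 [ 0.00000000e+00  0.00000000e+00  0.00000000e+00  1.00000000e+00]]
spacer1 call [((269.5, 138.9), 0.74), ((305.7, 145.1), 0.74), ((253.1, 172.2), 0.69), ((253.6, 152.3), 0.6), ((259.7, 146.7), 0.57), ((281.6, 130.2), 0.56)]
spacer1 call [((239.1, 170.4), 0.92), ((255.9, 160.7), 0.78), ((269.1, 152.7), 0.66), ((252.4, 162.9), 0.64), ((304.8, 154.2), 0.59), ((282.5, 140.2), 0.54)]
clamp_face call [((179.8, 234.3), 0.64)]
clamp_face call [((188.0, 227.5), 0.78), ((192.8, 225.3), 0.26)]
clamp_handle call [((178.6, 234.9), 0.74)]
clamp_handle call [((174.6, 230.9), 0.64)]
vial_block call [((200.7, 205.4), 0.75)]
vial_block call [((203.5, 211.1), 0.68)]
stop call [((217.8, 196.5), 0.49)]
stop call [((209.2, 202.2), 0.56)]
rack call [((254.1, 169.1), 0.84)]
rack call [((253.6, 163.4), 0.91)]
carrier call [((184.0, 234.1), 0.78)
[... 1111 characters left out ...]
5.5, 233.7), 0.92)]
{'time': 1.5, 'joint_positions': array([-1.46926678e+00,  3.80602711e-01,  1.29741838e+00, -2.67153639e-05,
        1.46360778e+00, -2.15326533e-01]), 'qvel': array([ 0.00051348,  0.00217853, -0.00048526, -0.00178305, -0.00102426,
        0.00012726]), 'joint_efforts': array([ 2.92962468e-04, -4.48325408e+01, -2.31463426e+01, -1.87041514e-04,
        6.15095760e-04,  3.93930733e-06]), 'tcp_pos': array([ 0.17134372, -0.52259963,  0.23131474]), 'orientation': array([ 0.57260638,  0.41485767,  0.57263744, -0.41485107]), 'contact_force': array([-0.8579695 , -0.91026267,  0.5482556 ]), 'moment': array([-0.02117005,  0.00045578, -0.01569331]), 'finger_gap': 0.08537426626069368}
```

```bash
python3 - <<'E'
import cv2
a=cv2.imread("pics/scene0.png");b=cv2.imread("pics/top0.png")
cv2.imwrite("pics/s1.png",cv2.resize(a[110:280,140:340],None,fx=4,fy=3.5*4/3.5,interpolation=cv2.INTER_CUBIC)[:600] if 0 else cv2.resize(a[115:265,140:340],None,fx=4,fy=4,interpolation=cv2.INTER_CUBIC))
cv2.imwrite("pics/t1.png",cv2.resize(b[150:300,145:345],None,fx=4,fy=4,interpolation=cv2.INTER_CUBIC))
E
```

```text
(no output)
```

View pics/scene0.png

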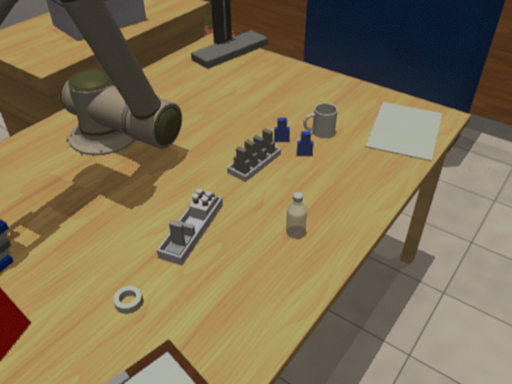

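View pics/top0.png

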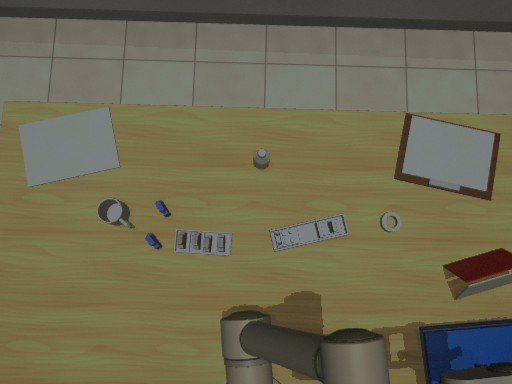

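```bash
ls pics
```

```text
s1.png
scene0.png
t1.png
top0.png
```

View pics/s1.png

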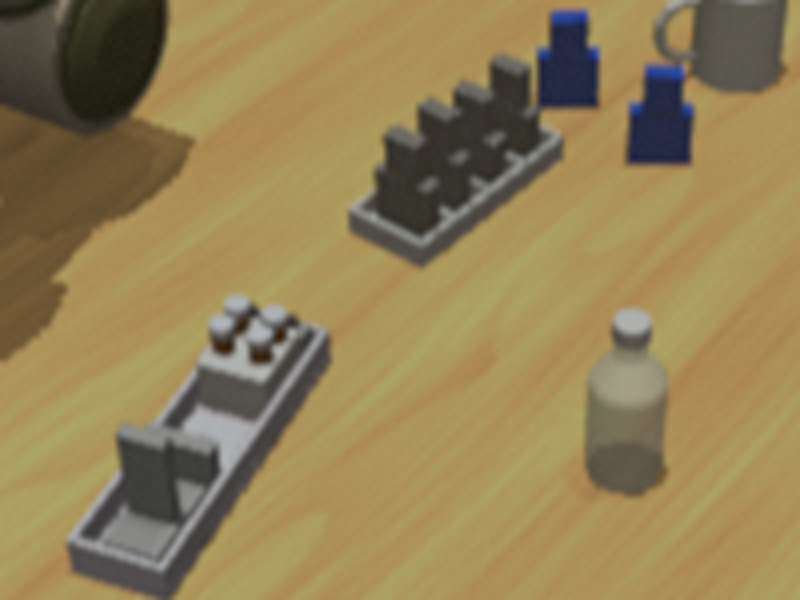

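View pics/t1.png

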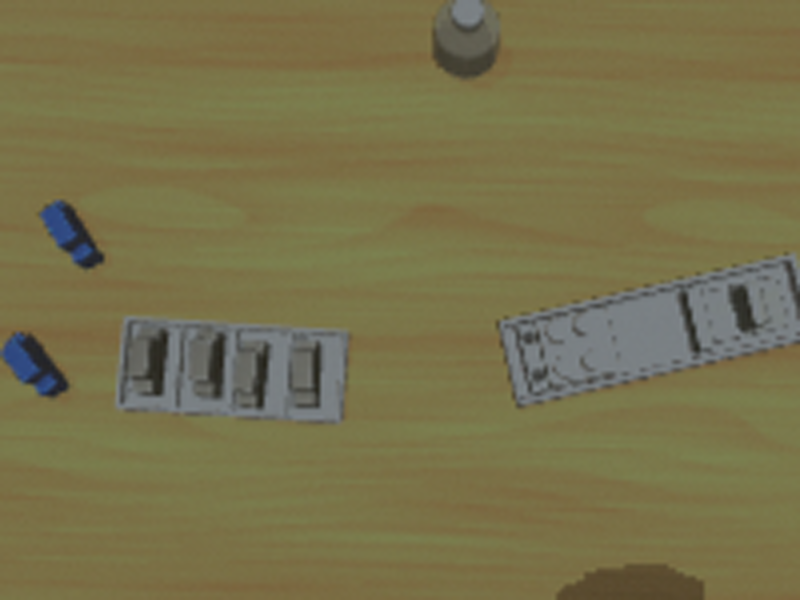

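```bash
cat > h.py <<'E'
import numpy as np, cv2
from scipy.optimize import minimize
def K(c):
    f=c["img"].shape[0]/2/np.tan(np.radians(c["vfov"])/2); return f
def proj(c,P):
    P=np.atleast_2d(P); E=c["extrinsics"]; q=P@E[:3,:3].T+E[:3,3]; f=K(c)
    return np.c_[c["cx"]+f*q[:,0]/q[:,2], c["cy"]+f*q[:,1]/q[:,2]]
def unproj(c,uv,z):
    E=c["extrinsics"];f=K(c); d=np.array([(uv[0]-c["cx"])/f,(uv[1]-c["cy"])/f,1]);R=E[:3,:3]
    o=-R.T@E[:3,3]; d=R.T@d; return o+d*(z-o[2])/d[2]
def W(pose,L):
    x,y,a=pose; L=np.atleast_2d(L); c,s=np.cos(a),np.sin(a)
    return np.c_[x+c*L[:,0]-s*L[:,1], y+s*L[:,0]+c*L[:,1], L[:,2]]
def box(x0,x1,y0,y1,z0,z1):
    return np.array([[x,y,z] for x in(x0,x1) for y in(y0,y1) for z in(z0,z1)])
def sil(c,pose,boxes,win,ss=8):
    u0,v0,u1,v1=win; m=np.zeros(((v1-v0)*ss,(u1-u0)*ss),np.uint8)
    for b in boxes:
        # pixel i covers [i-.5,i+.5]
        p=(proj(c,W(pose,b))-[u0-.5,v0-.5])*ss-.5
        cv2.fillConvexPoly(m,cv2.convexHull(np.round(p*16).astype(np.int32)),255,shift=4)
    return cv2.resize(m,(u1-u0,v1-v0),interpolation=cv2.INTER_AREA)/255.
def soft(c,win):
    u0,v0,u1,v1=win; im=c["img"][v0:v1,u0:u1].astype(float)
    s=(im.max(2)-im.min(2))/(im.max(2)+1)
    return np.clip((0.50-s)/(0.50-0.12),0,1), s
E
python3 - <<'E'
import pickle
from bench import ctrl
cs={n:dict(ctrl.camera(n)) for n in("scene","top")}
pickle.dump(cs,open("cams.pkl","wb"))
from h import *
for n,w in (("scene",(140,180,240,270)),("top",(262,205,355,258))):
    m,s=soft(cs[n],w); print(np.percentile(s,[2,5,10,15,20,30,50,70,90]))
    cv2.imwrite(f"pics/m_{n}.png",cv2.resize((m*255).astype(np.uint8),None,fx=6,fy=6,interpolation=0))
c=cs["top"]
for n,uv in(("carrier",(305.5,233.7)),("rack",(205.5,239.4)),("face",(318.8,234))): print(n,unproj(c,uv,0.02))
c=cs["scene"]
for n,uv in(("carrier",(195.4,224.7)),("rack",(253.6,163.4))): print(n,unproj(c,uv,0.0))
E
```

```text
[0.01388889 0.02054096 0.03278689 0.05194805 0.08450704 0.42774566
 0.45714286 0.47674419 0.49710983]
[0.0231382  0.0346027  0.05426357 0.06451613 0.06818182 0.07575758
 0.38709677 0.40650407 0.42741935]
carrier [ 0.53215   -0.1523408  0.02     ]
rack [0.50702422 0.16098592 0.02      ]
face [ 0.53218711 -0.19431315  0.02      ]
carrier [ 5.33716480e-01 -1.42694634e-01  1.11022302e-16]
rack [4.99715011e-01 1.66381748e-01 1.11022302e-16]
```

View pics/m_scene.png

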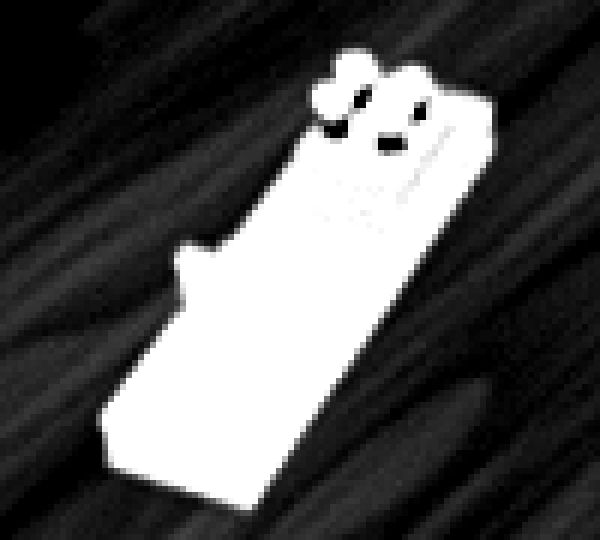

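View pics/m_top.png

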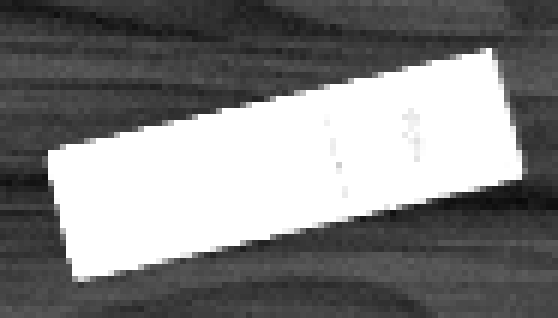

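```bash
cat >> h.py <<'E'
BG={"scene":.42,"top":.36}
def msk(c,n,win):
    s=soft(c,win)[1]; return np.clip((BG[n]-s)/(BG[n]-0.08),0,1)
def fit(cs,p0,boxes,wins,mode,ign=None):
    M={n:msk(cs[n],n,w) for n,w in wins.items()}
    def f(p):
        t=0
        for n,w in wins.items():
            S=sil(cs[n],p*[.01,.01,.05],boxes,w)
            d=(S-M[n])**2
            if ign and n in ign: d=d*ign[n]
            t+=d.sum()
        return t
    p=np.array(p0)/[.01,.01,.05]
    for k in range(2):
        r=minimize(f,p,method="Nelder-Mead",options=dict(initial_simplex=p+np.vstack([np.zeros(3),np.eye(3)*(.8,.2)[k]]),xatol=1e-3,fatol=1e-3)); p=r.x
    return p*[.01,.01,.05],r.fun
E
python3 - <<'E'
import pickle
from h import *
cs=pickle.load(open("cams.pkl","rb"))
wins={"scene":(140,180,240,270),"top":(262,205,355,258)}
B=[box(-.034,.034,-.13,.11,0,.03)]
ig=np.ones((90,100)); ig[:28,:82]=np.where(np.arange(82)[None]<82,0,0); ig[36:52,25:45]=0
a0=np.radians(-13)
for w in (wins,{"top":wins["top"]},{"scene":wins["scene"]}):
  for a in (a0,-a0):
    print(list(w),fit(cs,(.533,-.147,a),B,w,0,{"scene":ig}))
B=[box(-.036,.036,-.088,.088,0,.022)]
w={"top":(170,225,238,260)}
for a in (.05,-.05): print(fit(cs,(.503,.163,a),B,w,0))
E
```

```text
['scene', 'top'] (array([ 0.53499515, -0.1527922 ,  0.24967038]), np.float64(29.722373903762083))
['scene', 'top'] (array([ 0.53484383, -0.15240426,  0.25083094]), np.float64(29.109455318152115))
['top'] (array([ 0.53530131, -0.15320355,  0.24945889]), np.float64(5.822420501008591))
['top'] (array([ 0.53530757, -0.15327082,  0.24867048]), np.float64(5.813720450677376))
['scene'] (array([ 0.53377019, -0.15093675,  0.2561608 ]), np.float64(9.75482060546862))
['scene'] (array([ 0.53378048, -0.15092253,  0.25656875]), np.float64(9.76691525659161))
(array([ 0.49908533,  0.17012414, -0.04080058]), np.float64(23.472038153857845))
(array([ 0.49910089,  0.17010399, -0.04039643]), np.float64(23.474802801327407))
```

```bash
cat > ov.py <<'E'
import pickle,sys
from h import *
def draw(c,win,k,items):
    u0,v0,u1,v1=win; im=cv2.resize(c["img"][v0:v1,u0:u1][:,:,::-1],None,fx=k,fy=k,interpolation=cv2.INTER_CUBIC)
    im=cv2.convertScaleAbs(im,alpha=1.4)
    for pose,b,col in items:
        p=(proj(c,W(pose,b))-[u0-.5,v0-.5])*k-.5
        for i in range(8):
            for j in (1,2,4):
                if not i&j: cv2.line(im,tuple(np.round(p[i]*16).astype(int)),tuple(np.round(p[i|j]*16).astype(int)),col,1,cv2.LINE_AA,4)
    return im
SP=[box(-.025,.025,-.008,.008,0,.05),box(-.015,.015,-.008,.008,.05,.085)]
E
python3 - <<'E'
from ov import *
cs=pickle.load(open("cams.pkl","rb"))
C=(.5348,-.1525,.251); R=(.4991,.1701,-.0405)
G=(0,255,0);Y=(0,255,255);Bl=(255,100,0);Rd=(0,0,255)
g=.054
it=[(C,box(-.034,.034,-.13,.11,0,.03),G),(C,box(-.025,.025,-.045,-.035,.006,.05),Y),(C,box(-.017,.017,-.086,-.074,.006,.088),Y),(C,box(-.026,.026,-.035+g,g+.021,.006,.048),Rd)]
cv2.imwrite("pics/oc_s.png",draw(cs["scene"],(150,180,230,266),7,it)); cv2.imwrite("pics/oc_t.png",draw(cs["top"],(264,207,354,257),8,it))
it=[(R,box(-.036,.036,-.088,.088,0,.022),G)]
for i in range(4):
    q=W(R,[0,-.063+.042*i,.0])[0]
    for b in SP: b=b.copy(); b[:,2]+=.004; it.append(((q[0],q[1],R[2]),b,Y))
cv2.imwrite("pics/or_s.png",draw(cs["scene"],(220,120,290,185),8,it)); cv2.imwrite("pics/or_t.png",draw(cs["top"],(168,225,240,260),10,it))
E
```

```text
(no output)
```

View pics/oc_s.png

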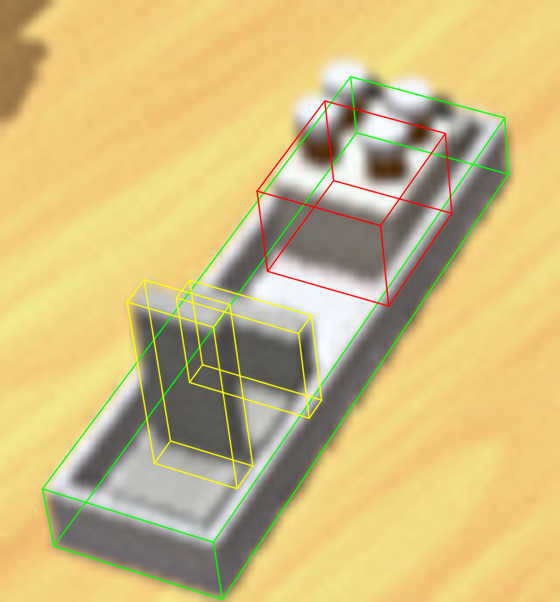

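View pics/oc_t.png

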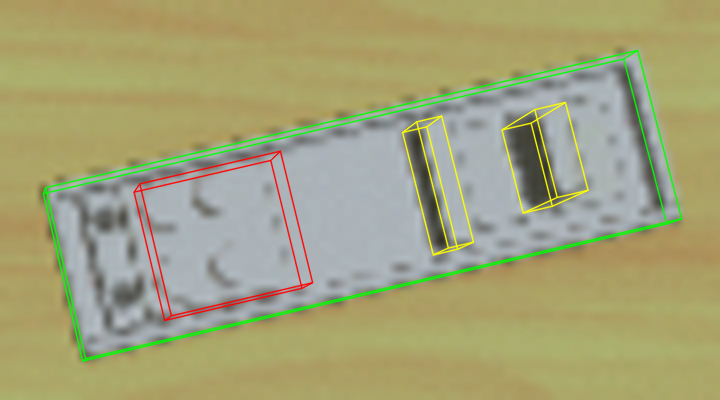

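View pics/or_s.png

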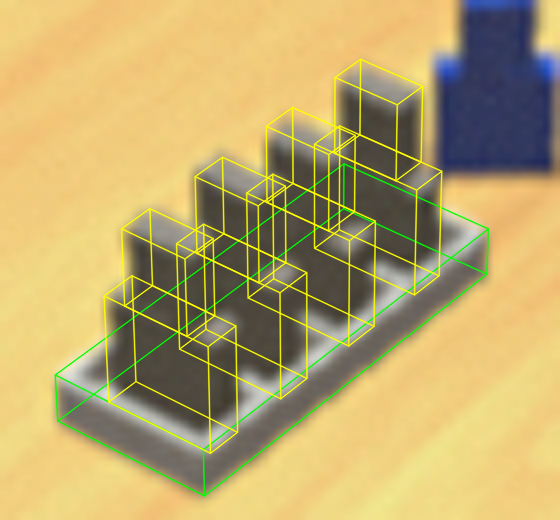

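View pics/or_t.png

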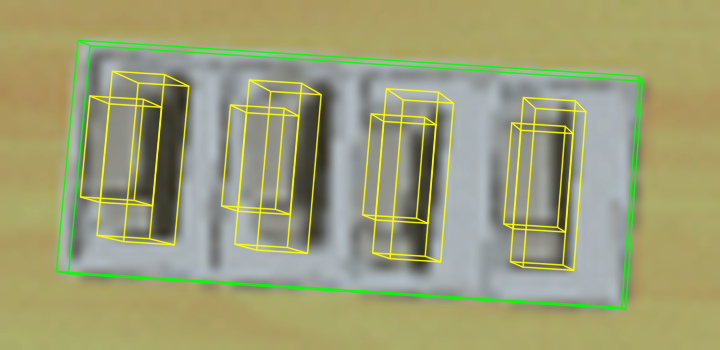

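```bash
python3 - <<'E'
from ov import *
cs=pickle.load(open("cams.pkl","rb"))
a=draw(cs["top"],(170,225,236,258),12,[]); b=draw(cs["scene"],(222,122,288,182),10,[])
for k,im,(u,v) in ((12,a,(170,225)),(10,b,(222,122))):
    for i in range(0,im.shape[1],5*k): cv2.putText(im,str(u+i//k),(i,8),0,.3,(0,0,255))
    for i in range(0,im.shape[0],5*k): cv2.putText(im,str(v+i//k),(0,i+8),0,.3,(0,0,255))
cv2.imwrite("pics/ra.png",a);cv2.imwrite("pics/rb.png",b)
E
```

```text
(no output)
```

View pics/ra.png

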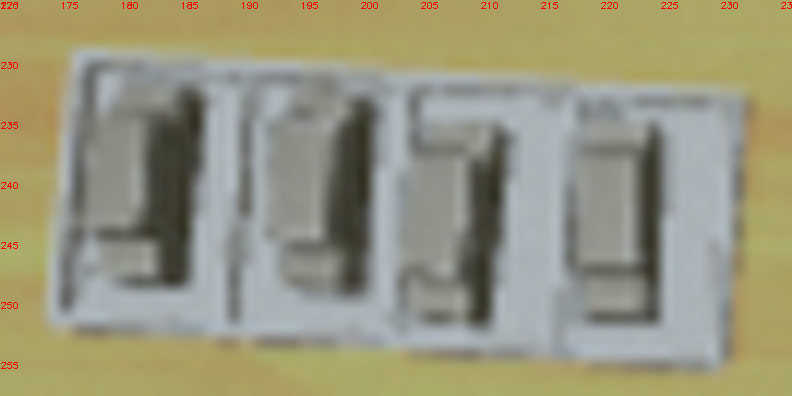

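View pics/rb.png

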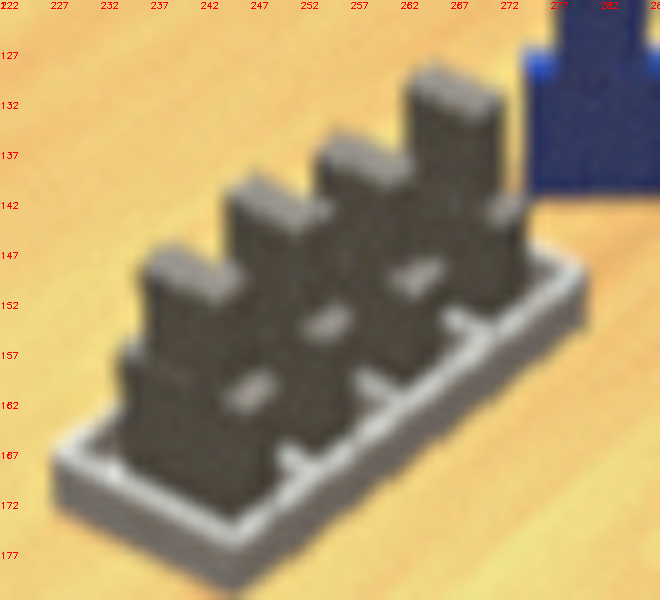

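```bash
python3 - <<'E'
from ov import *
cs=pickle.load(open("cams.pkl","rb"))
T=[(179.25,238.9),(194.5,239.6),(205.75,242),(220.3,242)];S=[(267.2,130.7),(258.3,137.5),(249,141.8),(241,148.8)]
R=(.4991,.1701,-.0405)
for i,(t,s) in enumerate(zip(T,S)):
    a=unproj(cs["top"],t,.089);b=unproj(cs["scene"],s,.089)
    print(i+1,a,b, W(R,[0,.063-.042*i,0])[0])
for c in cs.values(): print(-c["extrinsics"][:3,:3].T@c["extrinsics"][:3,3])
# rack from scene only corners z=.022
for uv in ((245-.5,175.8),(227.3,167.3),(280,148.5)): print(unproj(cs["scene"],uv,.022))
print(W(R,[[.036,-.088,0],[-.036,-.088,0],[.036,.088,0]]))
E
```

```text
1 [0.5028948  0.23148577 0.089     ] [0.50556761 0.22937507 0.089     ] [0.5016508  0.23304834 0.        ]
2 [0.5018672  0.18610176 0.089     ] [0.50501321 0.18396655 0.089     ] [0.49995027 0.19108278 0.        ]
3 [0.49552691 0.15236009 0.089     ] [0.49587152 0.14971192 0.089     ] [0.49824973 0.14911722 0.        ]
4 [0.49652259 0.10910654 0.089     ] [0.49822808 0.10777621 0.089     ] [0.4965492  0.10715166 0.        ]
[ 1.22800554 -0.80917551  0.93193364]
[0.42676128 0.00181544 1.47437476]
[0.53076522 0.07965128 0.022     ]
[0.46455782 0.08168194 0.022     ]
[0.53838481 0.2538593  0.022     ]
[[0.53150745 0.08071456 0.        ]
 [0.45956649 0.08362976 0.        ]
 [0.53863351 0.25657024 0.        ]]
```

```bash
python3 - <<'E'
from ov import *
cs=pickle.load(open("cams.pkl","rb"))
g=.062
def items(C): return [(C,box(-.025,.025,-.0351,-.035,.006,.05),(0,255,255)),(C,box(-.026,.026,-.035+g,g+.021,.006,.048),(0,0,255)),(C,box(-.017,.017,-.0861,-.086,.036,.088),(0,255,255))]
a=draw(cs["scene"],(165,185,230,245),9,items((.5338,-.1509,.2563)));b=draw(cs["top"],(264,210,340,255),10,items((.5353,-.1532,.249)))
cv2.imwrite("pics/g_s.png",a);cv2.imwrite("pics/g_t.png",b)
E
```

```text
(no output)
```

View pics/g_s.png

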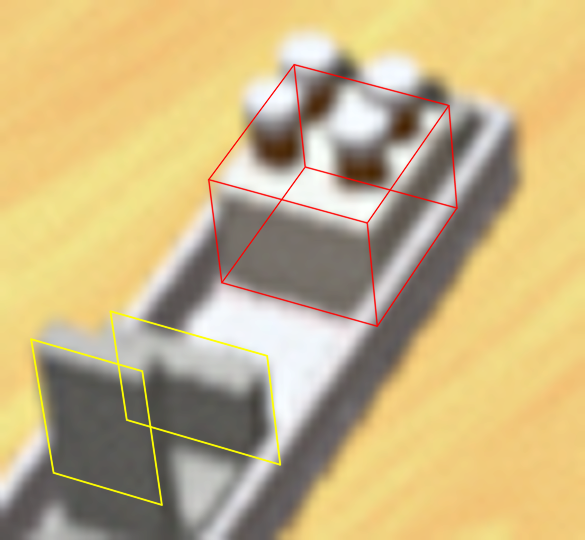

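View pics/g_t.png

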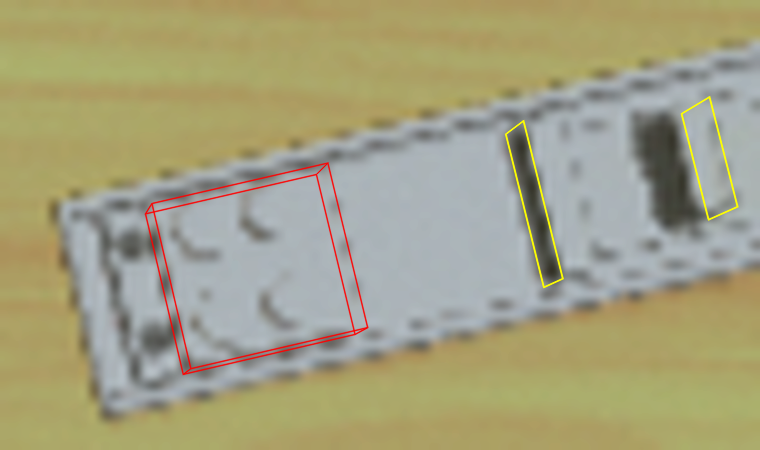

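```bash
cat > r.py <<'E'
from bench import ctrl
from h import *
from scipy.spatial.transform import Rotation as Ro
C=(.5348,-.1523,.251)
def quat(a,sg=1):
    x=np.array([0,0,-1.]);z=sg*np.array([np.cos(a),np.sin(a),0]);y=np.cross(z,x)
    q=Ro.from_matrix(np.c_[x,y,z]).as_quat(); return np.r_[q[3],q[:3]]
def cp(x,y,z): return W(C,[x,y,z])[0]
def st(m=""):
    s=ctrl.sense(); print(m,round(s["time"],2),s["tcp_pos"].round(4),s["contact_force"].round(1),round(s["finger_gap"],4))
    return s
E
python3 - <<'E'
from r import *
q=ctrl.sense()["orientation"]; print(Ro.from_quat(np.r_[q[1:],q[0]]).as_matrix().round(2))
for sg in(1,-1):
    for p,a in (((.4974,.1084,.16),-.04),((.5037,.185,.059),-.04),(cp(0,.017,.17),.251),(cp(0,-.11,.06),.251)):
        j=ctrl.ik(p,quat(a,sg)); print(sg,None if j is None else np.round(j,2))
E
```

```text
[[ 0.    0.95  0.31]
 [-0.    0.31 -0.95]
 [-1.    0.    0.  ]]
1 [-0.02  0.38  1.53 -0.    1.24  0.02]
1 [ 0.13  0.55  1.58 -0.    1.02  0.17]
1 [-0.47  0.43  1.41 -0.    1.31 -0.72]
1 [-0.62  0.66  1.33 -0.    1.15 -0.87]
-1 None
-1 None
-1 [-0.47  0.43  1.41  0.    1.31  2.42]
-1 [-0.62  0.66  1.33 -0.    1.15  2.27]
```

```bash
cat >> r.py <<'E'
def pick(x,y,a=-.04):
    q=quat(a)
    ctrl.move_ptp([x,y,.125],q); st("hover")
    print("stop",ctrl.servo_line([x,y,.060],vel=.1,stop_force=10)); 
    ctrl.gripper_close(grasp_force=40); s=st("closed")
    ctrl.servo_line([x,y,.175],vel=.15); st("lift")
def shot(name,win=(150,110,300,270),cam="scene",k=4):
    c=ctrl.camera(cam);u0,v0,u1,v1=win
    cv2.imwrite("pics/"+name,cv2.resize(c["img"][v0:v1,u0:u1][:,:,::-1],None,fx=k,fy=k,interpolation=cv2.INTER_CUBIC)); return c
E
python3 - <<'E'
from r import *
pick(.4974,.1084); shot("p1.png",(150,60,350,210))
E
```

```text
hover 4.14 [0.4977 0.1078 0.1251] [ 0.7  0.3 -0.4] 0.0853
stop False
closed 5.49 [0.4975 0.1084 0.0602] [-1.  -0.2  3. ] 0.029
lift 6.41 [0.4969 0.1084 0.1742] [-0.5  0.1 -0.6] 0.0287
```

View pics/p1.png

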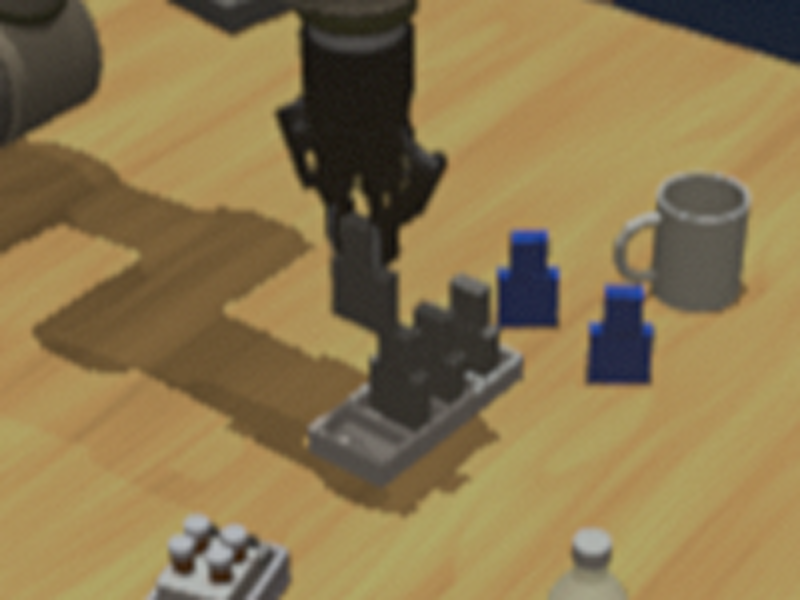

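```bash
python3 - <<'E'
from r import *
q=quat(C[2])
ctrl.move_ptp(cp(0,.005,.175),q); st("over")
print(ctrl.servo_line(cp(0,.005,.066),vel=.1,stop_force=8)); st("down")
shot("p2.png",(150,170,230,260),k=6); 
E
```

```text
over 7.47 [ 0.5335 -0.1465  0.1747] [ 0.4  0.1 -0. ] 0.0295
False
down 8.71 [ 0.5339 -0.1476  0.0666] [ 0.8 -0.2  0. ] 0.0293
```

View pics/p2.png

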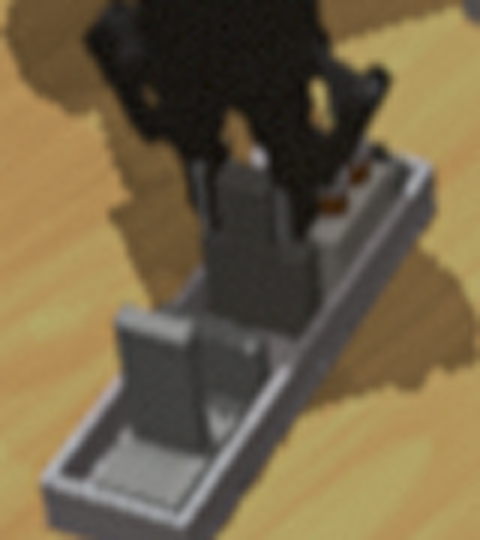

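Spacer hangs inside the channel between jaw and block, no contact. Lower it close to the floor and slide gently against the block.

```bash
python3 - <<'E'
from r import *
def cy(s): 
    d=s["tcp_pos"]-cp(0,0,0); return round(-np.sin(C[2])*d[0]+np.cos(C[2])*d[1],4)
print(ctrl.servo_line(cp(0,.005,.0632),vel=.05,stop_force=8)); st()
print(ctrl.servo_line(cp(0,.030,.0632),vel=.02,stop_force=4)); s=st("slid"); y=cy(s); print("contact y",y)
ctrl.servo_line(cp(0,y-.001,.0632),vel=.02); 
print(ctrl.servo_line(cp(0,y-.001,.0615),vel=.02,stop_force=6)); st()
ctrl.gripper_open(); st("open")
ctrl.servo_line(cp(0,y-.001,.125),vel=.15); st("up")
E
```

```text
False
 9.01 [ 0.5335 -0.1475  0.0632] [ 0.5  0.4 -1.1] 0.0297
True
slid 9.78 [ 0.5303 -0.1342  0.0632] [ 1.2 -1.9  0.8] 0.0293
contact y 0.0187
False
 10.28 [ 0.5304 -0.1352  0.0621] [-2.9 -0.6  6.9] 0.0294
open 10.86 [ 0.5304 -0.1351  0.0614] [ 0.3  0.2 -0.4] 0.085
up 11.43 [ 0.5301 -0.135   0.1244] [ 0.  -0.2 -0.1] 0.086
```

```bash
python3 - <<'E'
from r import *
pick(.4957,.151)
ctrl.move_ptp(cp(0,-.002,.175),quat(C[2])); st("over")
print(ctrl.servo_line(cp(0,-.002,.066),vel=.1,stop_force=8)); st("down")
shot("p3.png",(150,170,230,260),k=6);shot("p3t.png",(262,205,355,258),"top",k=8) 
E
```

```text
hover 12.54 [0.496  0.1503 0.1246] [ 0.3  0.8 -0.4] 0.0854
stop False
closed 13.89 [0.4958 0.1511 0.0602] [-0.3  1.3  2.2] 0.0293
lift 14.81 [0.4952 0.1509 0.1741] [-0.1  0.3 -2. ] 0.0295
over 15.98 [ 0.5353 -0.1533  0.1747] [-0.7  0.3 -0.7] 0.0294
False
down 17.23 [ 0.5356 -0.1544  0.0666] [-0.7  0.  -0.3] 0.0293
```

View pics/p3.png

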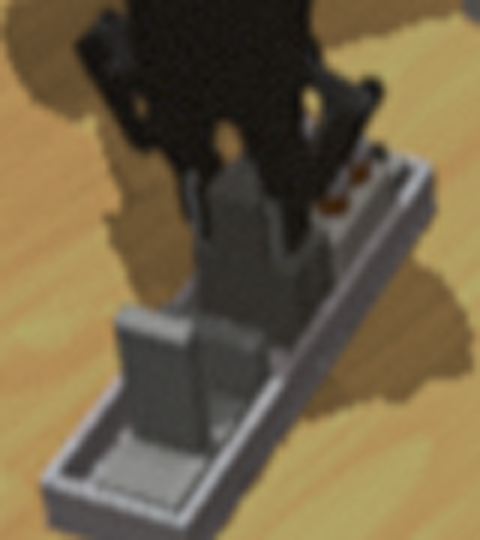

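```bash
python3 - <<'E'
from r import *
def cy(s): 
    d=s["tcp_pos"]-cp(0,0,0); return round(-np.sin(C[2])*d[0]+np.cos(C[2])*d[1],4)
print(ctrl.servo_line(cp(0,-.002,.0632),vel=.05,stop_force=8))
print(ctrl.servo_line(cp(0,.008,.0632),vel=.02,stop_force=4)); s=st("slid"); y=cy(s); print("contact y",y)
ctrl.servo_line(cp(0,y-.0007,.0632),vel=.02)
print(ctrl.servo_line(cp(0,y-.0007,.0615),vel=.02,stop_force=6)); st()
ctrl.gripper_open(); st("open")
ctrl.servo_line(cp(0,y-.0007,.125),vel=.15); st("up")
pick(.5034,.185)
shot("p4.png",(150,110,300,260));shot("p4t.png",(262,205,355,258),"top",k=8)
E
```

```text
False
True
slid 17.92 [ 0.534  -0.1505  0.0632] [-0.  -1.8  0.4] 0.0292
contact y 0.0019
False
 18.42 [ 0.5345 -0.1512  0.0619] [-1.9 -0.4  4.7] 0.0293
open 19.0 [ 0.5345 -0.1511  0.0615] [ 0.2 -0.  -0.2] 0.0853
up 19.57 [ 0.5341 -0.151   0.1244] [ 0.3  0.4 -0.5] 0.0854
hover 20.85 [0.5037 0.1843 0.1247] [-0.   0.4  0.2] 0.0856
stop False
closed 22.2 [0.5035 0.185  0.0602] [-0.6 -0.1  1.5] 0.029
lift 23.12 [0.5029 0.1849 0.1741] [ 0.5  0.6 -1. ] 0.0291
```

View pics/p4.png

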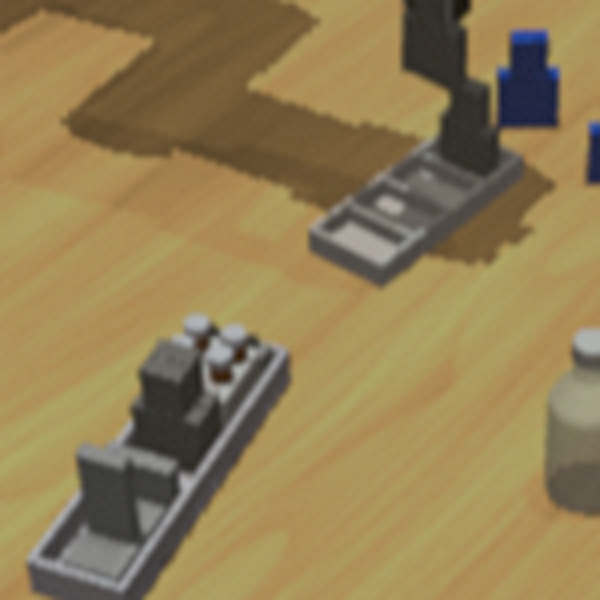

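View pics/p4t.png

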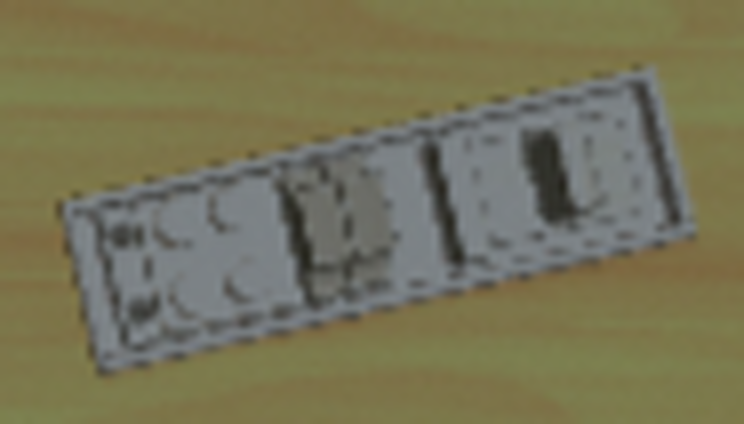

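Both spacers stand upright against the block, the third is held and the remaining gap (~27 mm) takes it.

```bash
python3 - <<'E'
from r import *
def cy(s): 
    d=s["tcp_pos"]-cp(0,0,0); return round(-np.sin(C[2])*d[0]+np.cos(C[2])*d[1],4)
ctrl.move_ptp(cp(0,-.0205,.175),quat(C[2])); st("over")
print(ctrl.servo_line(cp(0,-.0205,.0632),vel=.1,stop_force=8)); st("down")
print(ctrl.servo_line(cp(0,-.008,.0632),vel=.02,stop_force=4)); s=st("slid"); y=cy(s); print("contact y",y)
ctrl.servo_line(cp(0,y-.0007,.0632),vel=.02)
print(ctrl.servo_line(cp(0,y-.0007,.0615),vel=.02,stop_force=6)); st()
ctrl.gripper_open(); st("open")
ctrl.servo_line(cp(0,y-.0007,.14),vel=.15); st("up")
ctrl.gripper_close()
ctrl.move_ptp(cp(0,-.118,.14),quat(C[2])); st("behind")
shot("p5.png",(150,170,230,260),k=6);shot("p5t.png",(262,205,355,258),"top",k=8)
E
```

```text
over 24.57 [ 0.54   -0.1712  0.1749] [ 0.8  0.1 -0.9] 0.0295
False
down 25.83 [ 0.5402 -0.1723  0.0638] [ 0.2  0.  -0.9] 0.0293
True
slid 26.27 [ 0.5384 -0.166   0.0634] [-0.1 -3.6  1.7] 0.0293
contact y -0.0141
False
 26.77 [ 0.5382 -0.1666  0.0619] [-3.7  0.1  6.6] 0.0292
open 27.35 [ 0.5385 -0.1666  0.0615] [ 0.5 -0.2  0.4] 0.0855
up 28.02 [ 0.5381 -0.1664  0.1392] [ 0.1 -0.5 -0.5] 0.0852
behind 29.28 [ 0.5639 -0.2673  0.1396] [ 1.1  0.4 -0.2] -0.0
```

View pics/p5.png

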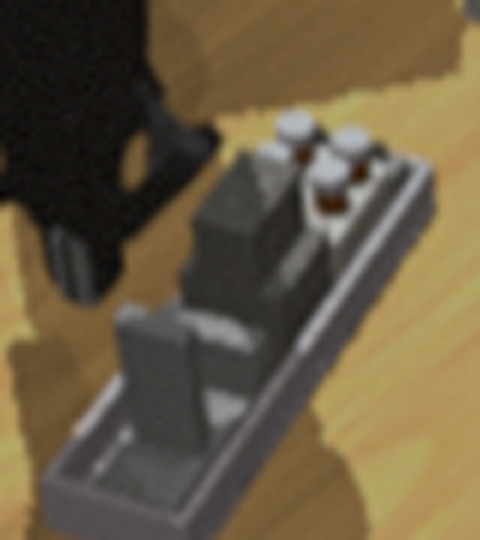

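View pics/p5t.png

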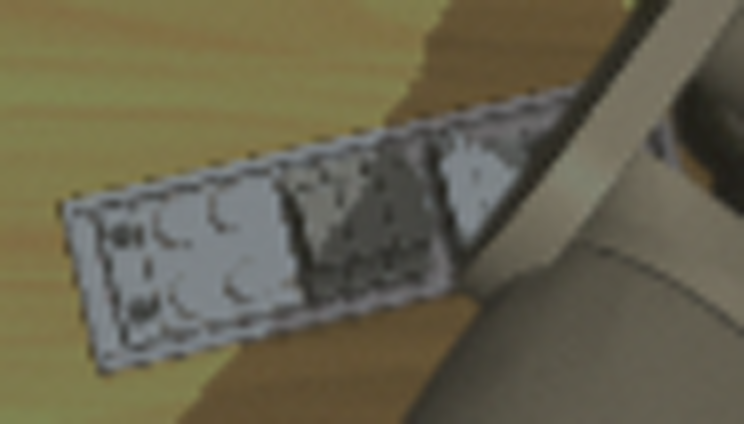

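```bash
cat >> r.py <<'E'
def cy(s): 
    d=s["tcp_pos"]-cp(0,0,0); return round(-np.sin(C[2])*d[0]+np.cos(C[2])*d[1],4)
E
python3 - <<'E'
from r import *
print(ctrl.servo_line(cp(0,-.118,.055),vel=.1,stop_force=8)); st("down")
print(ctrl.servo_line(cp(0,-.09,.055),vel=.02,stop_force=2)); s=st("touch?"); print(cy(s))
print(ctrl.servo_line(cp(0,-.06,.055),vel=.02,stop_force=10)); s=st("push"); print(cy(s))
ctrl.sleep(.3); s=st("hold"); print(cy(s))
shot("p6.png",(150,170,230,260),k=6);shot("p6t.png",(262,205,355,258),"top",k=8)
E
```

```text
False
down 30.38 [ 0.5644 -0.2668  0.0557] [ 0.6 -0.1  0.4] -0.0002
True
touch? 31.41 [ 0.5587 -0.2453  0.0549] [ 1.2 -2.   1.2] -0.0005
-0.096
True
push 32.32 [ 0.5553 -0.2322  0.0546] [ 1.1 -4.1  0.9] -0.0004
-0.0825
hold 32.62 [ 0.5554 -0.2325  0.0546] [-0.1 -4.7  0.9] -0.0002
-0.0828
```

View pics/p6.png

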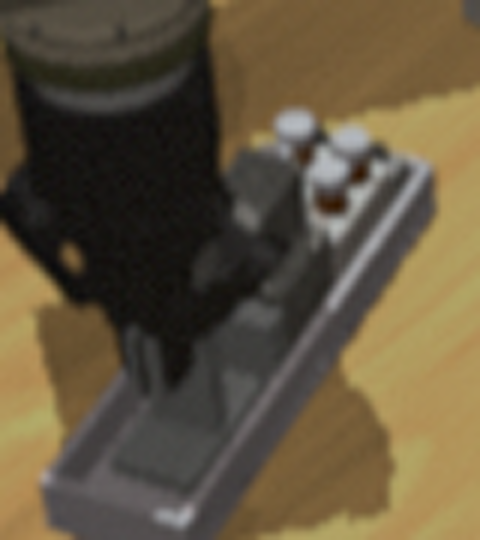

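View pics/p6t.png

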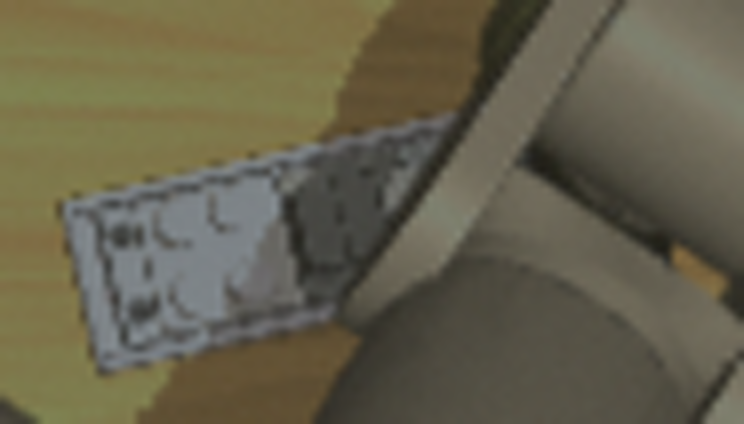

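```bash
python3 - <<'E'
from r import *
y=-.0825
n=np.array([-np.sin(C[2]),np.cos(C[2]),0])
for i in range(10):
    y+=.0007
    hit=ctrl.servo_line(cp(0,y,.055),vel=.01,stop_force=15); ctrl.sleep(.2); s=ctrl.sense(); F=-s["contact_force"]@n
    print(hit,round(y,4),cy(s),round(F,1),s["contact_force"].round(1),round(s["time"],1))
    if F>18: break
E
```

```text
False -0.0818 -0.082 6.3 [ 1.3 -6.1 -1.5] 33.2
False -0.0811 -0.0819 8.6 [ 2.6 -8.2 -3.6] 33.6
False -0.0804 -0.082 12.0 [  2.5 -11.8  -4.6] 34.1
False -0.0797 -0.082 15.4 [  3.2 -15.1  -5.4] 34.5
False -0.079 -0.0819 17.3 [  3.5 -17.   -6.6] 35.0
False -0.0783 -0.082 20.1 [  4.2 -19.7  -7.9] 35.4
```

```bash
python3 - <<'E'
from r import *
ctrl.sleep(.5); s=st("hold"); print(cy(s))
shot("p7.png",(150,110,330,260),k=4)
shot("p7t.png",(90,150,400,270),"top",k=2)
E
```

```text
hold 35.93 [ 0.5552 -0.2317  0.0549] [  4.8 -20.4  -9.1] 0.0002
-0.082
```

View pics/p7.png

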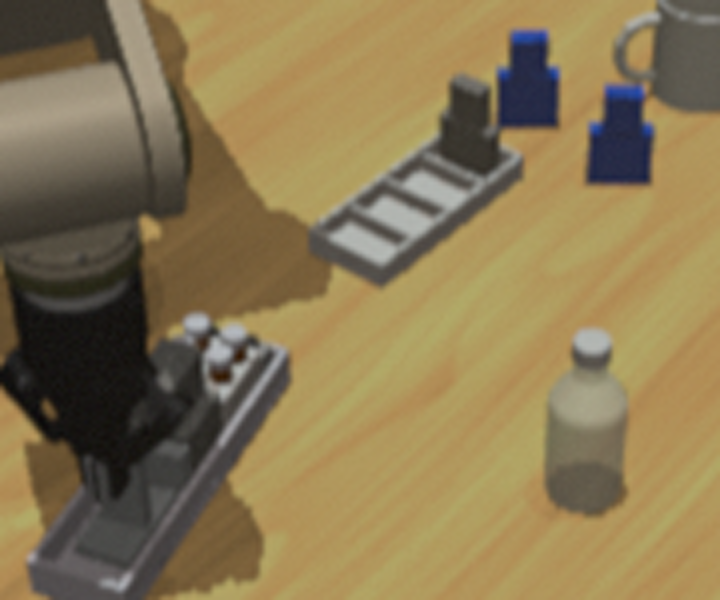

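View pics/p7t.png

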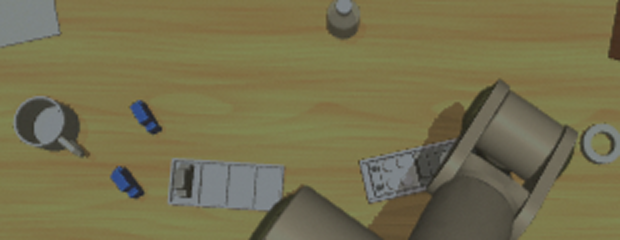

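The stack is upright and pressed together against the block. The fourth spacer is still standing in the rack, and the bystanders and blue look-alikes have not moved. The hold is steady at 20 N, so I am handing in.

```bash
python3 -c "
from bench import ctrl
ctrl.close_job()"
```

```text
the job is handed in; nothing more can be done
```

I stood three grey spacers upright between the clamp jaw and the vial block, then pushed the clamp shut by its handle. I handed the job in while still holding it, at about 36 s of the 72 s allowed.

**Clamp squeeze:** The jaw stopped after about 14 mm of travel, well short of its 22 mm end stop. It stayed there while the push rose from about 5 N to 20 N. That means it is pinching the stack rather than resting on the end stop, with roughly 16 N of squeeze beyond the spring. The 14 mm fits the open gap of about 62 mm that I measured by touching the first spacer against the block. The wrist sensor also showed a downward force of about 9 N during the hold.

**Scene:** The fourth spacer still stands in the rack, and the bystanders and blue look-alikes were not moved. In the last pictures the stack stood upright, though the arm hid part of the jaw in both camera views. The jaw's travel therefore comes from the arm's position and force, not from a direct view.

**Disagreement:** The two cameras' positions differed by about 2–3 mm. I averaged them and settled the contact positions by touch.

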